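Lock the kitchen tongs and lay them in their rest

TASK

The kitchen tongs have been left sprung open on the worktop. Squeeze their arms together until the catch gives and they stay shut by themselves, then put them away in the white tongs rest: red heads over the drip dish, arms lying fully down in both yokes. Lay them in gently rather than dropping them, and leave the other things standing where they are.

Things in the scene. Friction and masses are not known exactly. Their poses are not given: they have to be found in the camera images.
- tongs: Locking kitchen tongs lying on their side, 0.14 kg: dark steel hinge block at the tail, two steel arms with black grip sleeves, red heads. Origin: on the underside, on the midline between the arms, level with the middle of the sleeves, near the balance point. +x runs along the midline to the red heads, y across the arms, z up. Along x (mm): hinge block -122 to -76, sleeves -43 to 43, heads 76 to 125.
- tong_left (a joint): Closing angle of each arm (they swing together about pins at x = -105 mm): 0 = sprung open, as at the start; about 0.14 = shut and held by the catch (0.16 while squeezed hard). Fingers closing across the sleeves at the origin shut them: the resistance per finger rises from 2 to about 9 N close to shut, then the catch snaps in; let go sooner and they spring open.
- tongs_front (a point): On the underside of the tongs, on the midline below the red heads: 98 mm from the origin along +x. Outer widths: across the sleeves at the origin 57 mm open, 29 mm shut; across the red tips about 90 mm open, 26 mm shut; bare steel arms 24 to 26 mm when shut.
- tongs_tail (a point): On the underside of the hinge block, on the midline: 99 mm from the origin along -x; a steel pull-ring sticks out behind it, to 160 mm from the origin at most. Heights above the underside: hinge block and heads 0 to 30, sleeves 4 to 26, bare steel arms 6 to 24 mm.
- rest: White stoneware tongs rest, fixed, 257 mm long. Origin: at the worktop, midway between its two yokes; +x runs along it to the drip dish (x = 70 to 157 mm, 104 wide, rim 14 high), z up. Yokes at x = -63 and 63 mm, 12 thick, tops about 47 high; notches 32 wide at their floor, 28 above the worktop, mouths about 44 wide. Between the yokes only the base, 8 high, 60 wide: room for fingers.
- rest_seat (a point): Where the tongs' origin lies when seated: 22 mm above the origin of the rest, same axes (tongs' +x toward the drip dish). Bare steel arms lie in the notches; the taller hinge block hangs behind the rear yoke and the taller heads in front of the front yoke, over the dish, each with about 7 mm to spare along x.
- spice_jar_2: Bystander: small spice jar with red lid, 47 x 47 x 97 mm; origin under its middle.
- bowl_1: Bystander: white bowl, 150 mm across, 77 mm high; origin under its middle.
- soap_caddy: Bystander: green soap caddy with a yellow sponge, 55 x 85 x 82 mm; origin under its middle. It stands beside the fixed red air fryer, 320 mm tall, which lies between the tongs and the rest (y from -0.13 to 0.13 m, front at x = 0.54 m, its handle reaching to about 0.49 m): carry things past in front of it.

How it is judged:
By the outcome, as a careful person would: the job done as asked, in the order asked, and still so for the second after the job is handed in, with the robot touching nothing.
It also fails if it takes over 43 s, if anything falls off the work surface, if the arm or the gripper's body presses on something with over 40 N, if the wrist force passes 120 N, or if a joint passes its speed limit or range.

ROBOT

A 6-joint arm with a two-finger parallel gripper is mounted at the origin on a cart in front of the work surface, level with it; the furniture and walls round the work are solid. World frame = base frame: x ahead of the robot, y to its left, z up, the work surface at z = 0. Lengths are in mm, angles in rad, forces in N, time in s.
With the tool pointing down it reaches from about 350 to 775 mm from the base axis. Payload 7.3 kg.
Tool frame: the origin (TCP) lies at the very end of the fingers, on their centre line; the grasp point (between the pads) lies bot.grip_point_offset behind it (bot.grip_point_offset is the distance from the TCP to the grasp point, in mm); z points along the fingers, y is the line along which they close (so a half turn about z gives the same grasp; the last joint's range is limited). The gripper opens to 92 mm and grips with 3 to 60 N. Pads are 19 mm wide; open, the fingers measure 130 mm over their backs; the gripper's body (75 mm by 190 mm) begins 47 mm behind the grasp point.
Start: joints at [-1.306, 0.342, 1.524, -0, 1.275, -0.146], TCP at [209.679, -481.331, 226.741] pointing down, gripper open.
Joint ranges: [-2.53, 2.53], [-0.77, 2.02], [0.04, 2.7], [-1, 4.14], [0.28, 2.66], [-3.11, 3.11]. Speed limits (rad/s): [2.57, 2.57, 3.14, 3.14, 3.14, 3.14].

INTERFACE

Orientations are given as [roll, pitch, yaw] about the fixed x, y, z axes, in that order (R = Rz(yaw) Ry(pitch) Rx(roll)).
In Python, from plant import bot gives the robot as it stands. The module is installed in compiled form; this text tells all that it offers.
- The arm moves only by the tool carry_out, never from a script. Its argument "plan" is a list of rows, each an object of numbers: "tx", "ty", "tz": the shift along the world's x, y, z in mm; "rx", "ry", "rz": the turn, a rotation vector about the world's x, y, z in rad. A call has 1 to 12 rows; each row shifts and turns the commanded pose from where the row before left it; what a row does not reach is not made up. A row lasts 1/10 s, in which the tool goes at most 50 mm and 8.59 degrees, less where a joint would pass 70% of its speed; a pose out of reach is approached as far as the arm can. A call with a gripper value outside its range is refused whole. "gripper" is the closure, from 0 (fully open) to 1 (shut), set as the call begins (left out, the last holds). The fingers move at their own pace and stop on an object; the grip force is fixed at half the most. Time passes only in rows, so rows that do not move let the fingers close. It gives the time, the measured TCP pose, the force, the opening and the grip force at its end, in the units of the state.
- bot.get_obs(): the state, without advancing time (a new reading comes with each control period).
- bot.capture(name): name is "scene" or "top" or "wrist"; returns the picture (420x560x3 uint8, red, green, blue); there is no depth.
- bot.camera_model(name): a dict with "camera_matrix" (3x3 intrinsics, pixels), "R" (3x3) and "t" (3): a world point X has camera coordinates R X + t. Camera axes: x right, y down, z forward; pixel columns grow to the right and rows downward; lengths in mm; the calibration is good to about 2 mm. A picture is of the moment at which its call begins: read the wrist's pose just before it. camera_model takes no time and is no camera call; for the wrist camera it gives the pose at the moment of the call.
- bot.close_job(): hands the job in; it is judged then, once.
The state is a dict: "time": time; "joint_positions": joint angles; "dq": joint speeds; "tau": joint torques, N m; "tool_pos": TCP position; "tcp_rot": TCP orientation; "contact_force": force on the tool from outside, world axes, zero at the start; "moment": the same for the moment, N m; "grip_width": finger opening in mm; "finger_force": force on a finger pad.
Only numpy, scipy, OpenCV 4.12 (cv2) and the standard library are available. Lean on these libraries where they do the work, as an engineer would, in place of code of your own. Each camera call takes 0.05 s, during which the arm holds its last target. There are 200 camera calls.

## Working session

There is one attempt and no reset: what is moved stays moved. The work goes in short steps, Python scripts to look and compute and a tool call to move; the robot and the scene stay as the last step left them, time stands still between calls to the robot, and variables do not carry over. Pictures are saved under pics/ and viewed, at most 10 in all, crops included, and the job is handed in when it is done.

Besides the shell and the picture viewer there is one more tool, called after "Call:" by a JSON object that holds its "op" and its "data". carry_out: Moves the arm, as the interface text tells. Its arguments: {"type":"object","properties":{"plan":{"type":"array"},"gripper":{"type":"number"}},"required":["plan"]}

```bash
mkdir -p pics
cat > h.py <<'E'
import numpy as np, cv2
from plant import bot
def snap(n,f):
    m=bot.camera_model(n); im=bot.capture(n); cv2.imwrite('pics/'+f,cv2.cvtColor(im,cv2.COLOR_RGB2BGR)); return im,m
def ray(m,u,v,z):
    d=m['R'].T@np.linalg.inv(m['camera_matrix'])@np.array([u,v,1.]); c=-m['R'].T@m['t']
    return c+d*(z-c[2])/d[2]
def proj(m,X):
    p=m['camera_matrix']@(m['R']@np.array(X,float)+m['t']); return p[:2]/p[2]
E
python3 - <<'E'
from h import *
a,_=snap('top','top0.png'); b,_=snap('scene','sc0.png')
o=bot.get_obs(); print(o, bot.grip_point_offset)
E
```

```text
{'time': 0.1, 'joint_positions': array([-1.30602418e+00,  3.42654663e-01,  1.52495797e+00,  6.77124537e-06,
        1.27537832e+00, -1.46017629e-01]), 'dq': array([ 0.00103317, -0.0016821 , -0.00224904, -0.00018209,  0.00149243,
       -0.00064102]), 'tau': array([ 1.43071928e-03, -4.32004452e+01, -2.44694549e+01,  7.18608429e-02,
        5.26282412e-02, -4.81421068e-05]), 'tool_pos': array([ 209.56515877, -480.9527025 ,  226.10088166]), 'tcp_rot': array([-3.14021018e+00, -2.09857947e-04,  4.10787650e-01]), 'contact_force': array([0.23911058, 0.3616084 , 0.75326701]), 'moment': array([-0.01577694,  0.02420043,  0.01421008]), 'finger_force': 0.0, 'grip_width': 91.74946614332059} 18.8
```

View pics/top0.png

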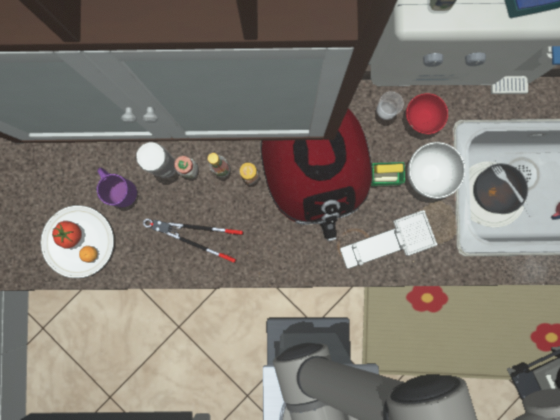

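View pics/sc0.png

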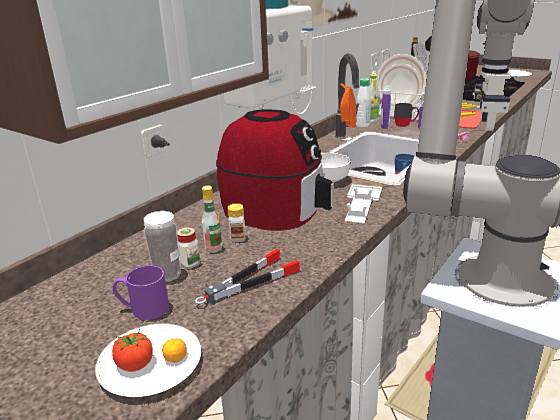

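The top view shows the tongs at left, with the hinge near (163,227), the red heads at (233,232) and (226,258), and the ring at (148,223). The rest is at right, from about (345,257) to the dish at (415,233), and the fryer handle is at (330,225).

Run:
```python
from h import *
im=cv2.cvtColor(cv2.imread('pics/top0.png'),cv2.COLOR_BGR2RGB); m=bot.camera_model('top')
hsv=cv2.cvtColor(im,cv2.COLOR_RGB2HSV); H,S,V=cv2.split(hsv)
def box(mask,x0,y0,x1,y1): 
    k=np.zeros_like(mask); k[y0:y1,x0:x1]=mask[y0:y1,x0:x1]; return k.astype(np.uint8)
red=box(((H<8)|(H>172))&(S>150)&(V>90),205,215,250,275)
n,l,s,c=cv2.connectedComponentsWithStats(red)
heads=[ray(m,*c[i],28) for i in range(1,n) if s[i,4]>8]; print('heads',[h.round(1) for h in heads])
dark=box((V<45),170,215,228,262)
n,l,s,c=cv2.connectedComponentsWithStats(dark)
for i in range(1,n):
    if s[i,4]>25: print('dark',s[i],c[i],ray(m,*c[i],25).round(1))
print('hinge',ray(m,162,227,30).round(1),'ring',ray(m,148,223,15).round(1))
w=box((S<50)&(V>150),338,205,440,270)
n,l,s,c=cv2.connectedComponentsWithStats(w)
for i in range(1,n):
    if s[i,4]>40:
        pts=np.argwhere(l==i)[:,::-1].astype(np.float32); r=cv2.minAreaRect(pts); print('white',s[i],r)
        for q in cv2.boxPoints(r): print(q.round(1),ray(m,*q,12).round(1))
print('cam',(-m['R'].T@m['t']).round())
h=np.mean(heads,0); print(h)
cv2.imwrite('pics/crop.png',cv2.resize(cv2.cvtColor(im[200:275,335:445],cv2.COLOR_RGB2BGR),None,fx=6,fy=6,interpolation=2))
```

```text
heads [array([520.2, 234.6,  28. ]), array([449.7, 253.5,  28. ])]
hinge [534.5 431.2  30. ] ring [546.7 473.8  15. ]
white [ 340  210   97   59 2565] ((386.75067138671875, 242.5297088623047), (38.0118522644043, 93.3360366821289), 70.20112609863281)
[336.4 240.5] [492.3 -49.   12. ]
[424.2 208.8] [ 577.3 -294.9   12. ]
[437.1 244.6] [ 477.6 -327.6   12. ]
[349.3 276.2] [393.3 -82.8  12. ]
cam [ 481.   93. 1440.]
[484.93860382 244.03798265  28.        ]
```

View pics/crop.png

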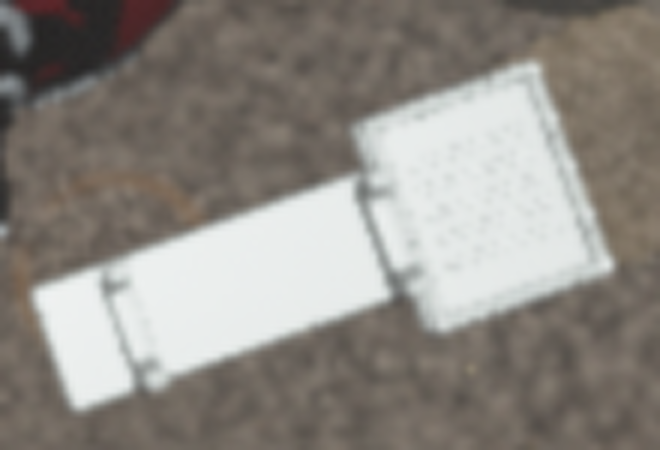

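The crop shows the rest. Its rear corners are at crop (35,290) and (78,410), the dish-end corners at (538,62) and (612,268), and the yokes at about x=120 and x=380. I'm moving towards the tongs in front of the fryer.

Call:
{"op": "carry_out", "data": {"plan": [{"tx": 21, "ty": 35, "tz": 5}, {"tx": 21, "ty": 35, "tz": 5}, {"tx": 21, "ty": 35, "tz": 5}, {"tx": 21, "ty": 35, "tz": 5}, {"tx": 21, "ty": 35, "tz": 5}, {"tx": 21, "ty": 35, "tz": 5}, {"tx": 21, "ty": 35}, {"tx": 21, "ty": 35}, {"ty": 45}, {"ty": 45}, {"ty": 45}, {"ty": 45}]}}

```text
invalid input at $.plan[0]: expected keys tx, ty, tz, rx, ry, rz
```

Run:
```python
from h import *
m=bot.camera_model('top')
g=lambda u,v,z: ray(m,335+(u+.5)/6-.5,200+(v+.5)/6-.5,z)
A=[g(35,290,8),g(78,410,8)]; B=[g(538,62,14),g(612,268,14)]
a=np.mean(A,0);b=np.mean(B,0)
print(A,B); d=(b-a)[:2]; print('len',np.hypot(*d),'yaw',np.arctan2(d[1],d[0]),'origin',a[:2]+d*100/257)
o=bot.get_obs();print(o['tool_pos'],o['tcp_rot'],o['joint_positions'],o['time'])
```

```text
[array([471.45635647, -60.21588818,   8.        ]), array([415.93369592, -79.03299898,   8.        ])] [array([ 574.16625538, -294.34366774,   14.        ]), array([ 478.59419972, -325.61186753,   14.        ])]
len 254.17821092214118 yaw -1.239463078157211 origin [ 475.8682563  -163.14713776]
[ 209.56515877 -480.9527025   226.10088166] [-3.14021018e+00 -2.09857947e-04  4.10787650e-01] [-1.30602418e+00  3.42654663e-01  1.52495797e+00  6.77124537e-06
  1.27537832e+00 -1.46017629e-01] 0.1
```

Call:
{"op": "carry_out", "data": {"plan": [{"tx": 21, "ty": 35, "tz": 5, "rx": 0, "ry": 0, "rz": 0}, {"tx": 21, "ty": 35, "tz": 5, "rx": 0, "ry": 0, "rz": 0}, {"tx": 21, "ty": 35, "tz": 5, "rx": 0, "ry": 0, "rz": 0}, {"tx": 21, "ty": 35, "tz": 5, "rx": 0, "ry": 0, "rz": 0}, {"tx": 21, "ty": 35, "tz": 5, "rx": 0, "ry": 0, "rz": 0}, {"tx": 21, "ty": 35, "tz": 5, "rx": 0, "ry": 0, "rz": 0}, {"tx": 21, "ty": 35, "tz": 0, "rx": 0, "ry": 0, "rz": 0}, {"tx": 21, "ty": 35, "tz": 0, "rx": 0, "ry": 0, "rz": 0}, {"tx": 0, "ty": 45, "tz": 0, "rx": 0, "ry": 0, "rz": 0}, {"tx": 0, "ty": 45, "tz": 0, "rx": 0, "ry": 0, "rz": 0}, {"tx": 0, "ty": 45, "tz": 0, "rx": 0, "ry": 0, "rz": 0}, {"tx": 0, "ty": 45, "tz": 0, "rx": 0, "ry": 0, "rz": 0}]}}

```text
time: 1.3
tool_pos: [377.1, -19.6, 256.6]
tcp_rot: [-3.141, 0.0, 0.41]
contact_force: [0.9, 0.5, -0.7]
grip_width: 91.9
finger_force: 0.0
```

Call:
{"op": "carry_out", "data": {"plan": [{"tx": 0, "ty": 45, "tz": 0, "rx": 0, "ry": 0, "rz": 0}, {"tx": 0, "ty": 45, "tz": 0, "rx": 0, "ry": 0, "rz": 0}, {"tx": 0, "ty": 45, "tz": 0, "rx": 0, "ry": 0, "rz": 0.1}, {"tx": 5, "ty": 45, "tz": 0, "rx": 0, "ry": 0, "rz": 0.1}, {"tx": 10, "ty": 40, "tz": 0, "rx": 0, "ry": 0, "rz": 0.1}, {"tx": 20, "ty": 35, "tz": 0, "rx": 0, "ry": 0, "rz": 0.12}, {"tx": 20, "ty": 35, "tz": 0, "rx": 0, "ry": 0, "rz": 0.12}, {"tx": 20, "ty": 35, "tz": 0, "rx": 0, "ry": 0, "rz": 0.12}, {"tx": 20, "ty": 30, "tz": 0, "rx": 0, "ry": 0, "rz": 0.12}, {"tx": 20, "ty": 2, "tz": 0, "rx": 0, "ry": 0, "rz": 0.12}, {"tx": 0, "ty": 0, "tz": 0, "rx": 0, "ry": 0, "rz": 0}, {"tx": 0, "ty": 0, "tz": 0, "rx": 0, "ry": 0, "rz": 0}]}}

```text
time: 2.5
tool_pos: [492.1, 335.3, 255.9]
tcp_rot: [-3.14, 0.001, 1.308]
contact_force: [0.7, -0.1, 0.4]
grip_width: 91.8
finger_force: 0.0
```

Run:
```python
from h import *
a,m=snap('wrist','w0.png'); print((-m['R'].T@m['t']).round(), m['R'].round(2))
np.savez('w0.npz',**m)
```

```text
[512. 408. 414.] [[ 0.97 -0.26 -0.  ]
 [-0.25 -0.93  0.28]
 [-0.08 -0.27 -0.96]]
```

View pics/w0.png

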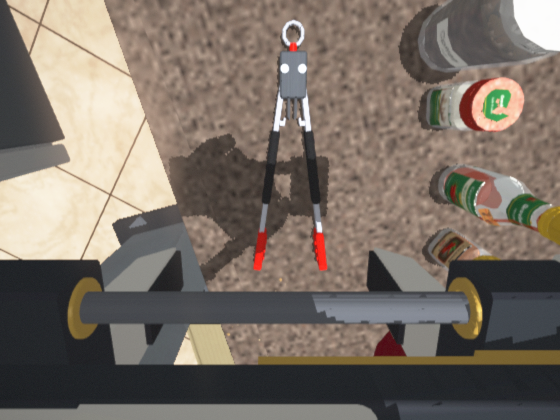

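The wrist view shows the whole tongs: hinge pins at (285,69) and (302,69), sleeves from about (273,135) to (267,203) and (310,135) to (317,203), and heads at (260,251) and (320,251).

Run:
```python
from h import *
m=dict(np.load('w0.npz')); im=cv2.imread('pics/w0.png'); H,S,V=cv2.split(cv2.cvtColor(im,cv2.COLOR_BGR2HSV))
k=np.zeros(H.shape,np.uint8); k[215:280,240:340]=(((H<8)|(H>172))&(S>150)&(V>90))[215:280,240:340]
n,l,s,c=cv2.connectedComponentsWithStats(k)
hd=[ray(m,*c[i],28) for i in range(1,n) if s[i,4]>40]
k=np.zeros(H.shape,np.uint8); k[50:100,270:312]=((V>200)&(S<40))[50:100,270:312]
n,l,s,c=cv2.connectedComponentsWithStats(k)
pi=[ray(m,*c[i],31) for i in range(1,n) if 20<s[i,4]<200]
print(hd,pi)
P=np.mean(pi,0)[:2];Hh=np.mean(hd,0)[:2];d=Hh-P;L=np.hypot(*d);u=d/L
org=P+u*105; print('L',L,'yaw',np.arctan2(u[1],u[0]),'org',org)
k=np.zeros(H.shape,np.uint8); k[125:212,250:330]=(V<50)[125:212,250:330]
n,l,s,c=cv2.connectedComponentsWithStats(k)
for i in range(1,n):
    if s[i,4]>150: print(s[i],ray(m,*c[i],26))
print(bot.get_obs()['tool_pos'])
```

```text
[array([452.30992623, 257.08605504,  28.        ]), array([521.14512041, 238.82501886,  28.        ])] [array([531.50636463, 444.39829277,  31.        ]), array([548.74357766, 439.60828421,  31.        ])]
L 201.26057068468285 yaw -1.8393269405589883 org [512.2668964  340.76630083]
[304 131  17  72 474] [533.3928074  327.44406664  26.        ]
[262 160  14  44 348] [483.31931215 333.38532241  26.        ]
[491.88786481 335.11838748 256.39947686]
```

Call:
{"op": "carry_out", "data": {"plan": [{"tx": 5, "ty": 2, "tz": -30, "rx": 0, "ry": 0, "rz": -0.006}, {"tx": 5, "ty": 2, "tz": -40, "rx": 0, "ry": 0, "rz": 0}, {"tx": 5, "ty": 1, "tz": -40, "rx": 0, "ry": 0, "rz": 0}, {"tx": 5, "ty": 1, "tz": -40, "rx": 0, "ry": 0, "rz": 0}, {"tx": 0, "ty": 0, "tz": -40, "rx": 0, "ry": 0, "rz": 0}, {"tx": 0, "ty": 0, "tz": -25, "rx": 0, "ry": 0, "rz": 0}, {"tx": 0, "ty": 0, "tz": -15, "rx": 0, "ry": 0, "rz": 0}, {"tx": 0, "ty": 0, "tz": -12, "rx": 0, "ry": 0, "rz": 0}, {"tx": 0, "ty": 0, "tz": -9, "rx": 0, "ry": 0, "rz": 0}, {"tx": 0, "ty": 0, "tz": 0, "rx": 0, "ry": 0, "rz": 0}, {"tx": 0, "ty": 0, "tz": 0, "rx": 0, "ry": 0, "rz": 0}]}}

```text
time: 3.65
tool_pos: [513.2, 342.0, 6.7]
tcp_rot: [3.14, -0.001, 1.305]
contact_force: [0.5, -0.3, -0.3]
grip_width: 91.8
finger_force: 0.0
```

Call:
{"op": "carry_out", "data": {"gripper": 1, "plan": [{"tx": 0, "ty": 0, "tz": -2, "rx": 0, "ry": 0, "rz": 0}, {"tx": 0, "ty": 0, "tz": 0, "rx": 0, "ry": 0, "rz": 0}, {"tx": 0, "ty": 0, "tz": 0, "rx": 0, "ry": 0, "rz": 0}, {"tx": 0, "ty": 0, "tz": 0, "rx": 0, "ry": 0, "rz": 0}, {"tx": 0, "ty": 0, "tz": 0, "rx": 0, "ry": 0, "rz": 0}, {"tx": 0, "ty": 0, "tz": 0, "rx": 0, "ry": 0, "rz": 0}, {"tx": 0, "ty": 0, "tz": 0, "rx": 0, "ry": 0, "rz": 0}, {"tx": 0, "ty": 0, "tz": 0, "rx": 0, "ry": 0, "rz": 0}, {"tx": 0, "ty": 0, "tz": 0, "rx": 0, "ry": 0, "rz": 0}, {"tx": 0, "ty": 0, "tz": 0, "rx": 0, "ry": 0, "rz": 0}]}}

```text
time: 4.65
tool_pos: [512.8, 341.6, 3.9]
tcp_rot: [3.141, -0.0, 1.305]
contact_force: [-0.3, -1.3, 3.2]
grip_width: 23.2
finger_force: 30.0
```

Call:
{"op": "carry_out", "data": {"gripper": 0.5, "plan": [{"tx": 0, "ty": 0, "tz": 0, "rx": 0, "ry": 0, "rz": 0}, {"tx": 0, "ty": 0, "tz": 0, "rx": 0, "ry": 0, "rz": 0}, {"tx": 0, "ty": 0, "tz": 0, "rx": 0, "ry": 0, "rz": 0}, {"tx": 0, "ty": 0, "tz": 0, "rx": 0, "ry": 0, "rz": 0}, {"tx": 0, "ty": 0, "tz": 0, "rx": 0, "ry": 0, "rz": 0}]}}

```text
time: 5.15
tool_pos: [512.5, 341.7, 3.5]
tcp_rot: [-3.141, 0.0, 1.305]
contact_force: [0.3, -0.2, 0.2]
grip_width: 45.6
finger_force: 0.0
```

Run:
```python
from h import *
a,m=snap('wrist','w1.png'); np.savez('w1.npz',**m); print(bot.get_obs()['tool_pos'])
```

```text
[512.55618192 341.67744794   3.57764382]
```

View pics/w1.png

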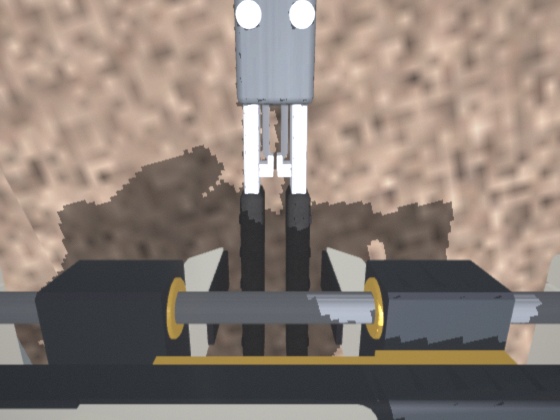

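The tongs stay shut with the fingers clear of them. The pins are at (248,14) and (302,14), and the front edge of the hinge block is at row 103. I'll measure the tongs against the TCP.

Run:
```python
from h import *
m=dict(np.load('w1.npz'))
a,b=ray(m,248,14,31),ray(m,302,14,31); e=(ray(m,238,103,30)+ray(m,312,103,30))/2
s=(ray(m,252,195,26)+ray(m,298,195,26))/2
P=((a+b)/2)[:2]; t=np.array([512.5,341.7]); 
d=b-a; y=np.arctan2(d[1],d[0])-np.pi/2; print('yaw from pins',y)
for nm,p,x in(('pins',P,-105),('edge',e[:2],-76),('sleeve',s[:2],-43)):
    r=p-t; u=np.array([np.cos(1.305-np.pi),np.sin(1.305-np.pi)]); n=np.array([-u[1],u[0]])
    print(nm,p,'org minus tcp along',r@u-x,'lateral at',x,r@n)
```

```text
yaw from pins -1.8381946198925614
pins [540.65310367 443.57047644] org minus tcp along -0.6883479653903777 lateral at -105 0.40536496996079463
edge [533.15191062 416.10627306] org minus tcp along -1.2181914865485766 lateral at -76 0.38182076087207656
sleeve [523.92042045 382.29786213] org minus tcp along 0.8278974974719304 lateral at -43 0.35522311859462025
```

The tongs are centred on the TCP to within 1 mm. I'll re-grip and lift.

Call:
{"op": "carry_out", "data": {"gripper": 1, "plan": [{"tx": 0, "ty": 0, "tz": 0, "rx": 0, "ry": 0, "rz": 0}, {"tx": 0, "ty": 0, "tz": 0, "rx": 0, "ry": 0, "rz": 0}, {"tx": 0, "ty": 0, "tz": 0, "rx": 0, "ry": 0, "rz": 0}, {"tx": 0, "ty": 0, "tz": 0, "rx": 0, "ry": 0, "rz": 0}, {"tx": 0, "ty": 0, "tz": 0, "rx": 0, "ry": 0, "rz": 0}, {"tx": 0, "ty": 0, "tz": 10, "rx": 0, "ry": 0, "rz": 0}, {"tx": 0, "ty": 0, "tz": 25, "rx": 0, "ry": 0, "rz": 0}, {"tx": 0, "ty": 0, "tz": 35, "rx": 0, "ry": 0, "rz": 0}, {"tx": -10, "ty": 0, "tz": 40, "rx": 0, "ry": 0, "rz": 0}, {"tx": -20, "ty": 0, "tz": 40, "rx": 0, "ry": 0, "rz": 0}, {"tx": -30, "ty": 0, "tz": 30, "rx": 0, "ry": 0, "rz": 0}, {"tx": -40, "ty": 0, "tz": 20, "rx": 0, "ry": 0, "rz": 0}]}}

```text
time: 6.4
tool_pos: [413.1, 341.9, 206.8]
tcp_rot: [3.138, -0.003, 1.304]
contact_force: [0.2, 0.5, -0.7]
grip_width: 22.4
finger_force: 30.0
```

Call:
{"op": "carry_out", "data": {"plan": [{"tx": -30, "ty": -15, "tz": 0, "rx": 0, "ry": 0, "rz": 0.03}, {"tx": -12, "ty": -40, "tz": 0, "rx": 0, "ry": 0, "rz": 0.03}, {"tx": 0, "ty": -40, "tz": 0, "rx": 0, "ry": 0, "rz": 0.03}, {"tx": 0, "ty": -40, "tz": 0, "rx": 0, "ry": 0, "rz": 0.03}, {"tx": 0, "ty": -40, "tz": 0, "rx": 0, "ry": 0, "rz": 0.03}, {"tx": 0, "ty": -40, "tz": 0, "rx": 0, "ry": 0, "rz": 0.03}, {"tx": 0, "ty": -40, "tz": 0, "rx": 0, "ry": 0, "rz": 0.03}, {"tx": 0, "ty": -40, "tz": 0, "rx": 0, "ry": 0, "rz": 0.03}, {"tx": 0, "ty": -40, "tz": 0, "rx": 0, "ry": 0, "rz": 0.03}, {"tx": 0, "ty": -40, "tz": 0, "rx": 0, "ry": 0, "rz": 0}, {"tx": 0, "ty": -40, "tz": 0, "rx": 0, "ry": 0, "rz": 0}, {"tx": 0, "ty": -40, "tz": 0, "rx": 0, "ry": 0, "rz": 0}]}}

```text
time: 7.6
tool_pos: [370.4, -114.9, 204.5]
tcp_rot: [3.14, 0.001, 1.575]
contact_force: [0.9, -0.2, -1.4]
grip_width: 23.0
finger_force: 30.0
```

Call:
{"op": "carry_out", "data": {"plan": [{"tx": 0, "ty": -40, "tz": 15, "rx": 0, "ry": 0, "rz": 0}, {"tx": 0, "ty": -40, "tz": 15, "rx": 0, "ry": 0, "rz": 0}, {"tx": 0, "ty": -20, "tz": 10, "rx": 0, "ry": 0, "rz": 0}, {"tx": 0, "ty": 0, "tz": 0, "rx": 0, "ry": 0, "rz": 0}, {"tx": 0, "ty": 0, "tz": 0, "rx": 0, "ry": 0, "rz": 0}]}}

```text
time: 8.1
tool_pos: [370.3, -212.8, 243.7]
tcp_rot: [3.142, -0.001, 1.574]
contact_force: [-0.7, 0.7, -0.8]
grip_width: 22.6
finger_force: 30.0
```

Run:
```python
from h import *
a,m=snap('wrist','w2.png'); np.savez('w2.npz',**m); print(bot.get_obs()['tool_pos'])
for x in(-100,-63,0,63,157):
    c,s=np.cos(-1.24),np.sin(-1.24); print(x,proj(m,[476+x*c,-163+x*s,8]).round())
```

```text
[ 370.22789643 -212.18223795  243.43873341]
-100 [346.  40.]
-63 [356.  76.]
0 [371. 134.]
63 [384. 187.]
157 [403. 258.]
```

View pics/w2.png

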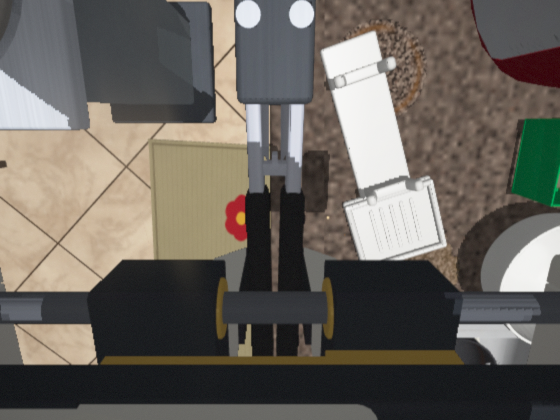

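The wrist view shows the whole rest: rear corners at (322,50) and (376,31), the rear yoke from (340,82) to (390,63), the front yoke from (370,199) to (420,185), and the dish at bottom right. I'll take a magnified crop for exact corners.

Run:
```python
from h import *
im=cv2.imread('pics/w2.png'); cv2.imwrite('pics/w2c.png',cv2.resize(im[25:275,310:460],None,fx=2.4*1,fy=2.4,interpolation=cv2.INTER_CUBIC))
```

```text
(no output)
```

View pics/w2c.png

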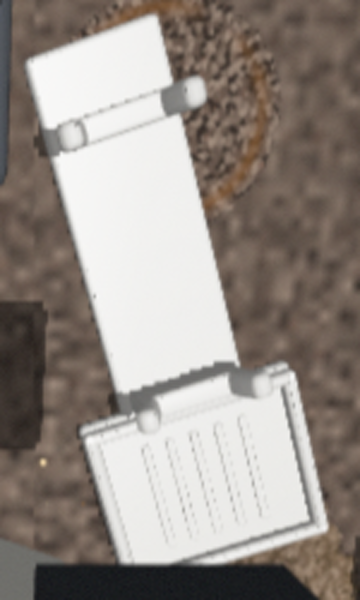

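Run:
```python
from h import *
m=dict(np.load('w2.npz'))
g=lambda u,v,z: ray(m,310+(u+.5)/2.4-.5,25+(v+.5)/2.4-.5,z)[:2]
yr=[g(72,134,45),g(193,92,45)]; yf=[g(148,418,45),g(262,382,45)]
rc=[g(28,62,8),g(157,15,8)]
fc=[g(83,432,14),g(287,365,14),g(325,528,14)]
R,F=np.mean(yr,0),np.mean(yf,0); d=F-R
print('yokes',R,F,'dist',np.hypot(*d),'yaw',np.arctan2(d[1],d[0]),'org',(R+F)/2,'width',np.hypot(*(yr[1]-yr[0])),np.hypot(*(yf[1]-yf[0])))
u=d/np.hypot(*d)
print('rear end',np.mean(rc,0),'w',np.hypot(*(rc[1]-rc[0])),'org from it',np.mean(rc,0)+100*u)
D=np.mean(fc[:2],0); print('dish rear mid',D,'w',np.hypot(*(fc[1]-fc[0])),'len',np.hypot(*(fc[2]-fc[1])),'org',D-70*u)
l=g(118,400,8)-g(28,62,8); r=g(240,365,8)-g(157,15,8); print('edge yaws',np.arctan2(l[1],l[0]),np.arctan2(r[1],r[0]))
e=(g(118,400,8)+g(240,365,8))/2-np.mean(rc,0); print(np.arctan2(e[1],e[0]))
dr=fc[2]-fc[1]; print('dish edge yaw',np.arctan2(dr[1],dr[0]))
```

```text
yokes [ 456.01754107 -102.81038298] [ 496.29162142 -219.65804547] dist 123.59359926215136 yaw -1.238876202323182 org [ 476.15458125 -161.23421422] width 49.516767199982866 50.817253767821384
rear end [445.51885192 -69.35146129] w 57.30355227423889 org from it [ 478.10474682 -163.89330099]
dish rear mid [ 497.31071353 -226.16473163] w 99.28895358976185 len 86.76393651040406 org [ 474.5005871  -159.98544384]
edge yaws -1.2528181461420496 -1.2396129778831733
-1.2461721710204823
dish edge yaw -1.2292762475250512
```

Run:
```python
from h import *
mw=dict(np.load('w2.npz')); mt=bot.camera_model('top')
u=np.array([np.cos(-1.24),np.sin(-1.24)]); n=np.array([-u[1],u[0]]); o=np.array([476,-162.5])
W=cv2.imread('pics/w2.png');T=cv2.imread('pics/top0.png')
for z,c in((92,(255,0,0)),(200,(0,255,0)),(300,(0,255,255))):
    for im,m in((W,mw),(T,mt)):
        p=np.array([proj(m,[*(o+a*95*n+b*37.5*u),z]) for a,b in((1,1),(1,-1),(-1,-1),(-1,1))])
        cv2.polylines(im,[p.round().astype(int)],True,c,1)
w=W[0:280,280:560]; t=cv2.resize(T[130:270,300:460],None,fx=2.0,fy=2.0)
cv2.imwrite('pics/ov.png',np.hstack([w,t]))
```

```text
(no output)
```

View pics/ov.png

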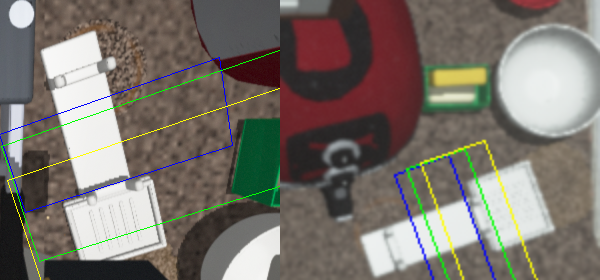

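The gripper outline clears the fryer, at about 20 mm on the near corner, and also clears the caddy and bowl. I'll move above the seat.

Call:
{"op": "carry_out", "data": {"plan": [{"tx": 18, "ty": 8, "tz": 0, "rx": 0, "ry": 0, "rz": 0.055}, {"tx": 18, "ty": 8, "tz": 0, "rx": 0, "ry": 0, "rz": 0.055}, {"tx": 18, "ty": 9, "tz": -10, "rx": 0, "ry": 0, "rz": 0.055}, {"tx": 18, "ty": 9, "tz": -20, "rx": 0, "ry": 0, "rz": 0.055}, {"tx": 18, "ty": 8, "tz": -30, "rx": 0, "ry": 0, "rz": 0.055}, {"tx": 16, "ty": 8, "tz": -30, "rx": 0, "ry": 0, "rz": 0.053}, {"tx": 0, "ty": 0, "tz": -30, "rx": 0, "ry": 0, "rz": 0}, {"tx": 0, "ty": 0, "tz": -30, "rx": 0, "ry": 0, "rz": 0}, {"tx": 0, "ty": 0, "tz": -15, "rx": 0, "ry": 0, "rz": 0}, {"tx": 0, "ty": 0, "tz": 0, "rx": 0, "ry": 0, "rz": 0}, {"tx": 0, "ty": 0, "tz": 0, "rx": 0, "ry": 0, "rz": 0}]}}

```text
time: 9.25
tool_pos: [476.7, -162.3, 79.0]
tcp_rot: [-3.141, -0.0, 1.904]
contact_force: [0.3, 0.4, -1.6]
grip_width: 22.7
finger_force: 30.0
```

Run:
```python
from h import *
a,m=snap('wrist','w3.png'); np.savez('w3.npz',**m); o=bot.get_obs(); print(o['tool_pos'],o['tcp_rot'],o['contact_force'])
```

```text
[ 477.16538807 -162.77835596   79.62462693] [3.14061142e+00 8.10876510e-04 1.90386642e+00] [-0.25533638 -0.54012276 -0.97007744]
```

View pics/w3.png

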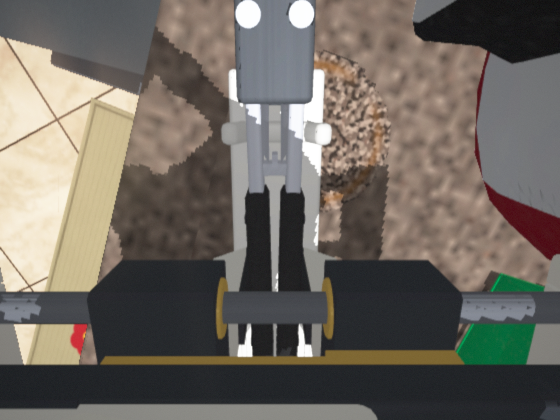

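The wrist view shows the tongs lined up over the rest. The rear yoke posts span columns 222 to 331 at row 133, nearly symmetric about the tongs' midline at column 275. The grasp has not slipped, since the pins and hinge edge are at the same pixels as before.

Run:
```python
from h import *
m=dict(np.load('w3.npz')); t=np.array([476.8,-162.4]); yaw=1.904-np.pi
u=np.array([np.cos(yaw),np.sin(yaw)]); n=np.array([-u[1],u[0]])
f=lambda c,r,z:(lambda q:(round(q@u,1),round(q@n,1)))(ray(m,c,r,z)[:2]-t)
print('pins',f(248,14,107),f(302,14,107),'hinge edge',f(275,103,106))
print('yoke posts',f(222,133,42),f(331,133,42)); print('base edges r',f(231,200,8),f(322,200,8),'rear',f(231,70,8))
```

```text
pins (np.float64(-105.7), np.float64(-9.0)) (np.float64(-105.7), np.float64(9.1)) hinge edge (np.float64(-77.3), np.float64(0.0))
yoke posts (np.float64(-62.9), np.float64(-28.9)) (np.float64(-62.8), np.float64(30.7))
base edges r (np.float64(-16.4), np.float64(-29.7)) (np.float64(-16.4), np.float64(31.9)) rear (np.float64(-98.5), np.float64(-26.8))
```

Call:
{"op": "carry_out", "data": {"plan": [{"tx": 1, "ty": 0, "tz": -10, "rx": 0, "ry": 0, "rz": 0}, {"tx": 0, "ty": 0, "tz": -10, "rx": 0, "ry": 0, "rz": 0}, {"tx": 0, "ty": 0, "tz": -8, "rx": 0, "ry": 0, "rz": 0}, {"tx": 0, "ty": 0, "tz": -6, "rx": 0, "ry": 0, "rz": 0}, {"tx": 0, "ty": 0, "tz": -5, "rx": 0, "ry": 0, "rz": 0}, {"tx": 0, "ty": 0, "tz": -4, "rx": 0, "ry": 0, "rz": 0}, {"tx": 0, "ty": 0, "tz": -3, "rx": 0, "ry": 0, "rz": 0}, {"tx": 0, "ty": 0, "tz": -3, "rx": 0, "ry": 0, "rz": 0}, {"tx": 0, "ty": 0, "tz": 0, "rx": 0, "ry": 0, "rz": 0}, {"tx": 0, "ty": 0, "tz": 0, "rx": 0, "ry": 0, "rz": 0}]}}

```text
time: 10.3
tool_pos: [477.8, -163.4, 29.8]
tcp_rot: [3.141, 0.0, 1.903]
contact_force: [-0.2, -1.3, -1.2]
grip_width: 22.7
finger_force: 30.0
```

Call:
{"op": "carry_out", "data": {"plan": [{"tx": 0, "ty": 0, "tz": -1, "rx": 0, "ry": 0, "rz": 0}, {"tx": 0, "ty": 0, "tz": -1, "rx": 0, "ry": 0, "rz": 0}, {"tx": 0, "ty": 0, "tz": -1, "rx": 0, "ry": 0, "rz": 0}, {"tx": 0, "ty": 0, "tz": -1, "rx": 0, "ry": 0, "rz": 0}, {"tx": 0, "ty": 0, "tz": 0, "rx": 0, "ry": 0, "rz": 0}, {"tx": 0, "ty": 0, "tz": 0, "rx": 0, "ry": 0, "rz": 0}]}}

```text
time: 10.9
tool_pos: [477.7, -163.3, 25.7]
tcp_rot: [3.141, 0.0, 1.903]
contact_force: [-0.5, 0.5, -0.6]
grip_width: 22.7
finger_force: 30.0
```

Not in contact yet, so I'll go down a little more.

Call:
{"op": "carry_out", "data": {"plan": [{"tx": 0, "ty": 0, "tz": -0.6, "rx": 0, "ry": 0, "rz": 0}, {"tx": 0, "ty": 0, "tz": -0.6, "rx": 0, "ry": 0, "rz": 0}, {"tx": 0, "ty": 0, "tz": 0, "rx": 0, "ry": 0, "rz": 0}, {"tx": 0, "ty": 0, "tz": 0, "rx": 0, "ry": 0, "rz": 0}]}}

```text
time: 11.3
tool_pos: [477.8, -163.4, 25.6]
tcp_rot: [3.141, 0.001, 1.903]
contact_force: [-3.2, 1.5, 10.5]
grip_width: 23.0
finger_force: 30.0
```

Contact at 10 N and the expected height, so the tongs are seated. I'll release.

Call:
{"op": "carry_out", "data": {"gripper": 0.45, "plan": [{"tx": 0, "ty": 0, "tz": 0, "rx": 0, "ry": 0, "rz": 0}, {"tx": 0, "ty": 0, "tz": 0, "rx": 0, "ry": 0, "rz": 0}, {"tx": 0, "ty": 0, "tz": 0, "rx": 0, "ry": 0, "rz": 0}, {"tx": 0, "ty": 0, "tz": 0, "rx": 0, "ry": 0, "rz": 0}, {"tx": 0, "ty": 0, "tz": 0, "rx": 0, "ry": 0, "rz": 0}, {"tx": 0, "ty": 0, "tz": 8, "rx": 0, "ry": 0, "rz": 0}, {"tx": 0, "ty": 0, "tz": 15, "rx": 0, "ry": 0, "rz": 0}, {"tx": 0, "ty": 0, "tz": 30, "rx": 0, "ry": 0, "rz": 0}, {"tx": 0, "ty": 0, "tz": 40, "rx": 0, "ry": 0, "rz": 0}, {"tx": 0, "ty": 0, "tz": 40, "rx": 0, "ry": 0, "rz": 0}, {"tx": 0, "ty": 0, "tz": 40, "rx": 0, "ry": 0, "rz": 0}]}}

```text
time: 12.4
tool_pos: [477.4, -163.1, 199.7]
tcp_rot: [3.141, 0.0, 1.903]
contact_force: [-0.0, -0.7, -0.5]
grip_width: 50.6
finger_force: 0.0
```

Call:
{"op": "carry_out", "data": {"plan": [{"tx": -20, "ty": -15, "tz": 30, "rx": 0, "ry": 0, "rz": 0}, {"tx": -20, "ty": -15, "tz": 30, "rx": 0, "ry": 0, "rz": 0}, {"tx": -20, "ty": -15, "tz": 0, "rx": 0, "ry": 0, "rz": 0}, {"tx": -20, "ty": -15, "tz": 0, "rx": 0, "ry": 0, "rz": 0}, {"tx": 0, "ty": 0, "tz": 0, "rx": 0, "ry": 0, "rz": 0}, {"tx": 0, "ty": 0, "tz": 0, "rx": 0, "ry": 0, "rz": 0}]}}

```text
time: 13.0
tool_pos: [397.6, -223.4, 258.0]
tcp_rot: [3.141, 0.0, 1.901]
contact_force: [-0.2, 0.6, 0.2]
grip_width: 50.2
finger_force: 0.0
```

Run:
```python
from h import *
a,m=snap('wrist','w4.png'); np.savez('w4.npz',**m); o=bot.get_obs(); print(o['tool_pos'],o['time'])
u=np.array([np.cos(-1.24),np.sin(-1.24)]); s=np.array([477,-163])
for x,z in((-105,53),(-76,52),(76,52),(125,52)): print(x,proj(m,[*(s+x*u),z]).round(1))
```

```text
[ 397.9523314  -223.1107296   257.83544934] 13.05
-105 [374.1  42.5]
-76 [371.5  75.2]
76 [360.9 223.2]
125 [358.  264.1]
```

View pics/w4.png

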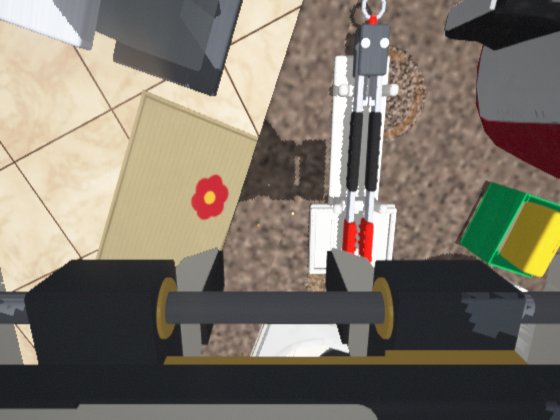

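The final view shows the tongs shut and lying in both yokes. The pins are at (364,43) and (384,43) against a predicted centre of (374,42.5), the hinge edge is at row 75 as predicted, and the heads are over the dish from row 222. The bystanders in view are standing and the gripper is clear, so I'll hand it in.

```bash
python3 -c "
from plant import bot
print(bot.close_job())"
```

```text
the job is handed in; nothing more can be done
None
```

The tongs are latched shut and lying in both yokes of the rest with the red heads over the drip dish; no bystander was touched, and I handed the job in at about 13 s.

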